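# Draw the bench magnifier out to its 100 mm mark and hold it over the dish

## Task

I want to look at the specimen in the glass dish: take the bench magnifier by the grip on its telescoping arm, gently pinch the grip's button in to free the catch, and draw the arm out until the second long scale line (100 mm) is level with the mouth of the sleeve and the lens stands over the dish. The catch has no notch there, so finish still holding the grip in place with the button in. Do not squeeze the plastic button hard, keep off the lens, and leave the dish and the other things on the bench where they are.

Things in the scene. Friction and masses are not known exactly. Their poses are not given: they have to be found in the camera images.
- stand: Stand of the bench magnifier, fixed to the bench: grey foot 130 x 180 mm, 24 mm thick, steel post, grey clamp block (46 x 46 x 50 mm, black star knob on its -x face; top at 175 mm, the highest point) that carries a level square steel sleeve 26 x 26 mm. Origin: on the post's axis at bench level. The arm slides out along the stand's own -y; z is up. At yaw 0 its axes are the world's.
- sleeve_mouth (a point): Point on the arm's axis in the plane of the sleeve's mouth (outer face of the black square bush, 30 x 30 mm, at the sleeve's end), 170 mm from the post along the stand's -y, 150 mm above the bench. The scale is read here.
- boom (a joint): Telescoping arm, m: 0 fully in, 0.130 out; equals the scale reading at the sleeve's mouth, and (tube length seen between mouth and grip - 22 mm). Starts caught at 0.008 to 0.048. While the button is out a catch holds it against over 30 N at each multiple of 8 mm (play 1 to 2 mm), never at 100 mm. With the button in it slides against 1.5 N friction and a spring of 2 to 3.5 N that draws it back in.
- scale_100 (a point): Middle of the 100 mm line on the top of the arm; still inside the sleeve at the start. The arm is a square aluminium tube 17 x 17 mm with black lines every 10 mm on its top and its -x face: short ones, but full-width and thicker at 50 and 100 mm. The lower readings lie nearer the grip and come out of the sleeve first.
- grip_mid (a point): Middle of the grip, on the arm's axis, 150 mm above the bench, at (50 mm + reading) from the sleeve's mouth along the stand's -y. Black plastic block 56 mm long along the arm, 28 mm wide (stand's x), 34 mm high, free on all sides. Its +x flank is a flat ribbed thumb rest; the button is in its -x flank. Pinched from above, a finger on each of these flanks, the same pinch draws the arm along.
- release_button (a joint): Travel of the release button, m: 0 out, 0.006 fully in, moving along the stand's +x; it counts as in beyond 0.004. Its spring takes 5 N to start and 7.5 N fully in (1 to 2 N more to withdraw the catch under load) and pushes it out again when let go; the catch then drops into the next notch. Pinch with about 10 to 20 N; more than 30 N on the button is too rough.
- button_face (a point): Middle of the button's outer face: a grey cap 36 mm long along the arm, 20 mm high, centred on the grip's -x flank. The face is 21.5 mm from the arm's axis when out and 15.5 mm when in; the thumb rest opposite is 14 mm from the axis, so the pinch measures 35.5 mm with the button out, 29.5 mm with it in.
- lens: Magnifying lens in a black ring, 82 mm across, 12 mm thick, lying level on a stiff joint at the outer end of the arm, 150 mm above the bench; origin at its centre, 82 mm beyond grip_mid along the stand's -y. The ring begins 13 mm from the end of the grip. Not to be touched.
- dish: Loose round glass dish with lid, 58 mm across, 15 mm high, lying on the bench below the place where the lens stands at reading 100 mm (within 8 mm). Origin at the centre of its underside. Bystander, stays where it is.
- tissue_book: Loose flat booklet of lens tissue, 99 x 68 x 6 mm, on the bench on the robot's side of the stand. Bystander. Origin at the centre of its underside.
- bench_timer: Loose small timer, 60 x 66 x 18 mm, on the bench on the robot's side of the arm. Bystander. Origin at the centre of its underside.
- tweezers: Loose steel forceps, 126 mm long, 12 mm wide, 8 mm high, on the bench on the robot's side of the dish. Bystander. Origin at the centre of its underside.

How it is judged:
By the outcome, as a careful person would: the job done as asked, in the order asked, and still so for the second after the job is handed in, while the arm keeps its last pose, push and grip.
It also fails if it takes over 32 s, if anything falls off the work surface, if the arm or the gripper's body presses on something with over 40 N, if the wrist force passes 120 N, or if a joint passes its speed limit or range.

## Robot

A 6-joint arm with a two-finger parallel gripper is mounted at the origin on a cart in front of the work surface, level with it; the furniture and walls round the work are solid. World frame = base frame: x ahead of the robot, y to its left, z up, the work surface at z = 0. Lengths are in mm, angles in rad, forces in N, time in s.
With the tool pointing down it reaches from about 350 to 950 mm from the base axis. Payload 17.4 kg.
Tool frame: the origin (TCP) lies midway between the tips of the shut fingers; the grasp point (between the pads) lies 19 mm behind it (ctrl.grip_depth is the distance from the TCP to the grasp point, in mm); z points along the fingers, y is the line along which they close (so a half turn about z gives the same grasp; the last joint's range is limited). The gripper opens to 93 mm and grips with 3 to 60 N. Pads are 15 mm wide; open, the fingers measure 128 mm over their backs; the gripper's body (75 mm by 188 mm) begins 65 mm behind the grasp point.
Start: joints at [-1.166, 0.116, 1.442, -0, 1.584, -0.038], TCP at [289.21, -609.91, 218.646] pointing down, gripper open.
Joint ranges: [-2.83, 2.83], [-0.83, 2.19], [0.07, 2.5], [-1.14, 4.28], [0.01, 3], [-2.97, 2.97]. Speed limits (rad/s): [1.89, 1.89, 2.22, 3.14, 3.14, 3.14].

## Interface

Orientations are given as [roll, pitch, yaw] about the fixed x, y, z axes, in that order (R = Rz(yaw) Ry(pitch) Rx(roll)).
In Python, from rig import state, optics, job, ctrl gives the robot as it stands. The module is installed in compiled form; this text tells all that it offers.
- The arm moves only by the shell command python3 -m jog 'ROWS'. ROWS is JSON, one flat list of numbers, 7 for each row, row after row: the shift along the tool's x, y, z in m, then the turn, a rotation vector about the tool's x, y, z in rad, then the finger opening in m, from 0 to 0.093. A call has 1 to 12 rows; each row is the pose to reach, as a shift and turn from the pose commanded when the call began, along the tool's axes at that moment; what a row does not reach only later rows make up. A row lasts 1/12 s, in which the tool goes at most 41.7 mm and 7.16 degrees, less where a joint would pass 70% of its speed; a pose out of reach is approached as far as the arm can. A call with a gripper value outside its range is refused whole. The fingers move at their own pace and stop on an object; the grip force is fixed at half the most. Time passes only in rows, so rows that repeat a pose let the fingers close. It gives the time, the measured TCP pose, the force, the opening and the grip force at its end, in the units of the state.
- state(): the state, without advancing time (a new reading comes with each control period).
- optics.grab_frame(name): name is "side" or "top" or "wrist"; returns the picture (400x640x3 uint8, red, green, blue); there is no depth.
- optics.get_calibration(name): a dict with "fx", "fy", "cx", "cy" (pixels), "k1" (the pictures are not rectified: a ray, as slopes to the right and down, at radius r is drawn at 1 + k1 r^2 times it, then the intrinsics apply), "R" (3x3) and "t" (3): a world point X has camera coordinates R X + t; the wrist camera has in their place "T_tool_cam" (4x4, takes a point from camera to tool coordinates, whose origin is the TCP and whose axes are the flange's). Camera axes: x right, y down, z forward; pixel columns grow to the right and rows downward; lengths in mm; the calibration is good to about 2 mm. A picture is of the moment at which its call begins: read the wrist's pose just before it. get_calibration takes no time and is no camera call.
- job.finish_job(): hands the job in; it is judged then, once.
The state is a dict: "time_s": time; "joint_pos": joint angles; "dq": joint speeds; "joint_torque": joint torques, N m; "eef_pos": TCP position; "orientation": TCP orientation; "ft_force": force on the tool from outside, world axes, zero at the start; "torque": the same for the moment, N m; "opening": finger opening in mm; "grasp_force": force on a finger pad.
Only numpy, scipy, OpenCV 4.12 (cv2) and the standard library are available. Lean on these libraries where they do the work, as an engineer would, in place of code of your own. Each camera call takes 0.05 s, during which the arm holds its last target. There are 200 camera calls.

## Working session

There is one attempt and no reset: what is moved stays moved. The work goes in short steps, Python scripts to look and compute and a shell command to move; the robot and the scene stay as the last step left them, time stands still between calls to the robot, and variables do not carry over. Pictures are saved under pics/ and viewed, at most 10 in all, crops included, and the job is handed in when it is done.

```bash
mkdir -p pics; python3 - <<'E'
from rig import state,optics,ctrl
import cv2,numpy as np
s=state();print(s,ctrl.grip_depth)
for n in("side","top"):
    cv2.imwrite(f"pics/{n}0.png",optics.grab_frame(n)[:,:,::-1])
    print(n,optics.get_calibration(n))
print(optics.get_calibration("wrist"))
E
```

```text
{'time_s': 0.0, 'joint_pos': array([-1.16582785e+00,  1.16492884e-01,  1.44230309e+00, -2.92540738e-05,
        1.58403804e+00, -3.78058161e-02]), 'dq': array([-0.00035963,  0.00030397, -0.00091427, -0.00066303, -0.00082091,
       -0.00174703]), 'joint_torque': array([ 2.55985440e-03, -7.21278262e+01, -6.22597575e+01,  7.78829679e-02,
        2.38474400e-02, -6.41759175e-05]), 'eef_pos': array([ 289.09170702, -609.70442032,  217.87705896]), 'orientation': array([-3.14035107e+00, -1.76883773e-05,  4.42773914e-01]), 'ft_force': array([-0.32838703, -0.39100982,  0.30255776]), 'torque': array([0.04922827, 0.02232382, 0.01961315]), 'grasp_force': 0.0, 'opening': 92.6662144045507} 18.8
side {'fx': 401.4866280021632, 'fy': 401.4866280021632, 'cx': 324.3100671047888, 'cy': 199.088951641883, 'k1': -0.02653447066482365, 'R': array([[ 0.99600563, -0.08861179, -0.01098803],
       [-0.06191229, -0.59668893, -0.80008074],
       [ 0.06434015,  0.79756521, -0.5997917 ]]), 't': array([-531.61156376,  161.67949306,  845.98124854])}
top {'fx': 366.8666419670224, 'fy': 366.8666419670224, 'cx': 319.45508100835497, 'cy': 201.21618393663584, 'k1': 0.0058195422300677604, 'R': array([[ 0.08472233, -0.9963872 , -0.00588814],
       [-0.96838573, -0.08094699, -0.23595903],
       [ 0.23462993,  0.02569299, -0.97174517]]), 't': array([ 23.49308176, 568.07873362, 924.60373385])}
{'fx': 280.6380708824233, 'fy': 280.6380708824233, 'cx': 320.61048595752084, 'cy': 196.58317715505476, 'k1': -0.039017749109964736, 'T_tool_cam': array([[ 5.54232711e-04, -9.62697764e-01, -2.70578469e-01,
         7.59491283e+01],
       [ 9.99999526e-01,  7.49992907e-04, -6.20093857e-04,
        -1.33726991e+00],
       [ 7.99894902e-04, -2.70577997e-01,  9.62697724e-01,
        -1.66615730e+02],
       [ 0.00000000e+00,  0.00000000e+00,  0.00000000e+00,
         1.00000000e+00]])}
```

View pics/top0.png

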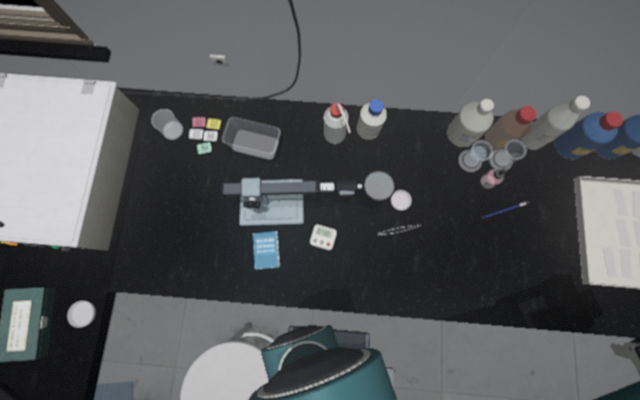

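View pics/side0.png

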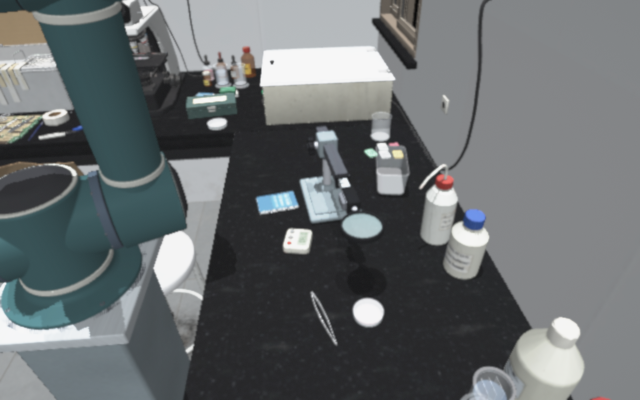

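The top view shows the sleeve at about (225–318,187), the grip near (347,187), the lens at (379,186) and the dish at (401,200). The side view has the lens at (361,226) and the dish at (368,312). Next I'll zoom in and cast rays.

```bash
cat > h.py <<'E'
import numpy as np,cv2
from rig import state,optics
from scipy.spatial.transform import Rotation as Ro
def cam(n,s=None):
    c=optics.get_calibration(n)
    K=np.array([[c['fx'],0,c['cx']],[0,c['fy'],c['cy']],[0,0,1]]);D=np.array([c['k1'],0,0,0.])
    if n=='wrist':
        T=c['T_tool_cam'];Rt=Ro.from_euler('xyz',s['orientation']).as_matrix()
        R=(Rt@T[:3,:3]).T; o=Rt@T[:3,3]+s['eef_pos']
    else: R=c['R'];o=-R.T@c['t']
    return K,D,R,o
def ray(n,px,s=None):
    K,D,R,o=cam(n,s)
    u=cv2.undistortPoints(np.array(px,float).reshape(-1,1,2),K,D).reshape(-1,2)
    return o,np.c_[u,np.ones(len(u))]@R
def onplane(n,px,z,s=None):
    o,d=ray(n,px,s); return o+d*((z-o[2])/d[:,2])[:,None]
def proj(n,X,s=None):
    K,D,R,o=cam(n,s);return cv2.projectPoints(np.array(X,float).reshape(-1,3),cv2.Rodrigues(R)[0],-R@o,K,D)[0].reshape(-1,2)
def tri(a,b):
    (o1,d1),(o2,d2)=a,b;A=np.c_[d1[0],-d2[0]];t=np.linalg.lstsq(A,o2-o1,rcond=None)[0]
    p,q=o1+t[0]*d1[0],o2+t[1]*d2[0];return (p+q)/2,np.linalg.norm(p-q)
E
python3 - <<'E'
from h import *
print(onplane('top',[(225,188),(318,187),(338,187),(358,187),(379,186)],[150]*5))
print('dish',onplane('top',[(401,200)],15),onplane('side',[(368,312)],15))
print('lens',tri(ray('top',[(379,186)]),ray('side',[(361,226)])))
t=cv2.imread('pics/top0.png')[155:235,215:425]
s=cv2.imread('pics/side0.png')[120:250,300:400]
a=cv2.resize(t,None,fx=3.8,fy=3.8,interpolation=cv2.INTER_CUBIC)
b=cv2.resize(s,None,fx=2.25,fy=2.25,interpolation=cv2.INTER_CUBIC)
o=np.zeros((600,800,3),np.uint8);o[:a.shape[0],:a.shape[1]]=a;o[304:304+b.shape[0],:b.shape[1]]=b[:296]
cv2.imwrite('pics/z1.png',o)
E
```

```text
[[558.52141544 307.24235992 150.        ]
 [580.44041601  75.69651673 150.        ]
 [584.59050953  25.89520175 150.        ]
 [588.73616344 -23.86819777 150.        ]
 [595.67791121 -75.95219028 150.        ]]
dish [[ 599.83676511 -158.93360527   15.        ]] [[ 600.9696999  -163.58282583   15.        ]]
lens (array([595.69146306, -75.81637416, 150.95947706]), np.float64(0.5775503381366992))
```

View pics/z1.png

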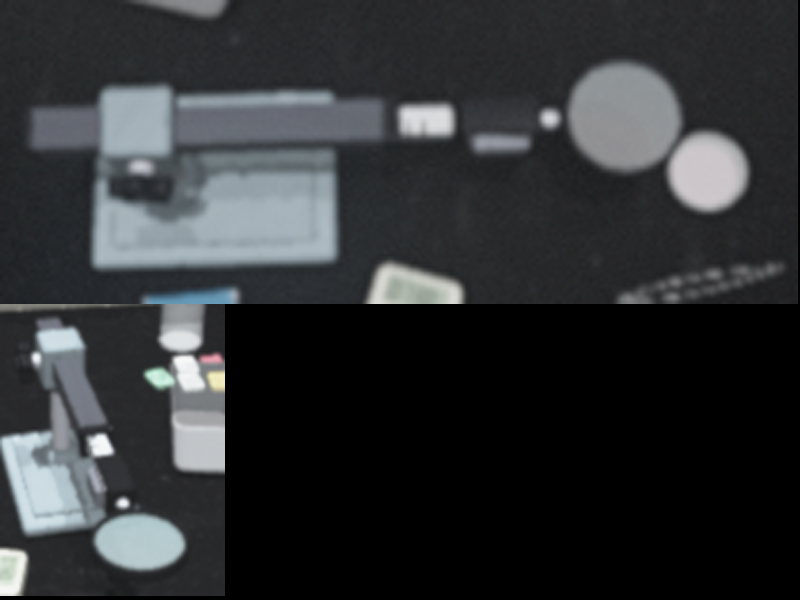

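The crop shows the sleeve axis running from (30,128) to (385,120), with its mouth at about x=398. White tube is visible from 398 to 455, the grip from 462 to 537 with its grey button below, and the lens ring is at (625,117). So the reading is around 16. Next I'll work out the yaw and the move to above the grip.

```bash
cat >> h.py <<'E'
def rows(target,yaw):
    s=state();R0=Ro.from_euler('xyz',s['orientation']);R1=Ro.from_euler('xyz',[np.pi,0,yaw])
    return R0.inv().apply(np.array(target)-s['eef_pos'])/1000,(R0.inv()*R1).as_rotvec()
E
python3 - <<'E'
from h import *
f=lambda x,y:(215+x/3.8,155+y/3.8)
p=onplane('top',[f(30,128.5),f(385,121)],163);q=onplane('top',[f(398,121),f(455,121)],158.5)
L=np.array([595.7,-75.9])
print(p,q,np.linalg.norm(q[1]-q[0]))
v=p[0][:2]-L;v/=np.linalg.norm(v);yaw=np.arctan2(v[1],v[0]);print('toolyaw',yaw,'dish dist along',-(np.array([600.4,-161.2])-L)@v)
for P in(p[0],p[1],q[0],q[1]):
    d=P[:2]-L;print(d@v, d@[-v[1],v[0]])
g=L+82*v;print('grip',g)
print(rows([g[0],g[1],225],yaw))
E
```

```text
[[552.6741111  308.25703584 163.        ]
 [576.82734077  79.42239918 163.        ]] [[578.80182839  71.15680786 158.5       ]
 [581.88476917  34.1605383  158.5       ]] 37.124499800809325
toolyaw 1.6823322844112185 dish dist along 85.29310507953522
386.5589933027783 0.0
156.45789247597168 1.467254792395444
148.0238909340047 0.4250363928682859
110.91435844671938 1.4791161030465538
grip [586.57300269   5.59047748]
(array([ 0.53237754, -0.42853826, -0.00652113]), array([-8.86273351e-04, -7.28566057e-04, -1.23952708e+00]))
```

```bash
python3 -m jog '[0.532,-0.428,-0.006,0,0,-1.24,0.07,0.532,-0.428,-0.006,0,0,-1.24,0.07,0.532,-0.428,-0.006,0,0,-1.24,0.07,0.532,-0.428,-0.006,0,0,-1.24,0.07,0.532,-0.428,-0.006,0,0,-1.24,0.07,0.532,-0.428,-0.006,0,0,-1.24,0.07,0.532,-0.428,-0.006,0,0,-1.24,0.07,0.532,-0.428,-0.006,0,0,-1.24,0.07,0.532,-0.428,-0.006,0,0,-1.24,0.07,0.532,-0.428,-0.006,0,0,-1.24,0.07,0.532,-0.428,-0.006,0,0,-1.24,0.07,0.532,-0.428,-0.006,0,0,-1.24,0.07]'; python3 - <<'E'
from h import *
print(rows([586.6,5.6,225],1.682))
E
```

```text
time_s: 1.1
eef_pos: [507.2, -157.8, 223.0]
orientation: [3.142, 0.0, 1.684]
ft_force: [0.2, -0.5, -0.2]
opening: 69.8
grasp_force: 0.0
(array([ 0.15338181,  0.09727504, -0.00196988]), array([9.16186220e-05, 6.36674075e-05, 1.65575688e-03]))
```

```bash
python3 -m jog '[0.153,0.097,-0.002,0,0,0,0.07,0.153,0.097,-0.002,0,0,0,0.07,0.153,0.097,-0.002,0,0,0,0.07,0.153,0.097,-0.002,0,0,0,0.07,0.153,0.097,-0.002,0,0,0,0.07,0.153,0.097,-0.002,0,0,0,0.07,0.153,0.097,-0.002,0,0,0,0.07,0.153,0.097,-0.002,0,0,0,0.07,0.153,0.097,-0.002,0,0,0,0.07]'; python3 - <<'E'
from h import *
s=state();print(s['eef_pos'],s['orientation'],s['ft_force'])
im=optics.grab_frame('wrist');cv2.imwrite('pics/w1raw.png',im[:,:,::-1])
g=np.array([586.57,5.59]);v=np.array([np.cos(1.682),np.sin(1.682)])
print(proj('wrist',[[*(g+66*v),158.5],[*(g),167],[*g,131]],s))
E
```

```text
time_s: 1.85
eef_pos: [585.9, 1.9, 225.1]
orientation: [3.142, 0.0, 1.682]
ft_force: [-0.2, -0.1, -0.2]
opening: 69.8
grasp_force: 0.0
[585.86148169   1.9436377  225.09830895] [3.14157177e+00 1.82756594e-04 1.68150339e+00] [-0.17060818 -0.07076006 -0.20388506]
[[321.59748084 127.24958931]
 [321.55621197 208.17662939]
 [321.4302489  196.60925228]]
```

View pics/w1raw.png

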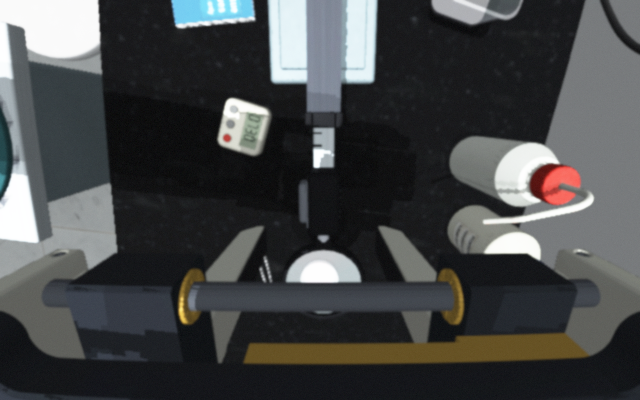

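The wrist view shows the sleeve centred on column 323 with its mouth at row ~125. Below that are the tube (rows 125–168), the grip (168–238), the button on the left at column 303, and the lens beneath. I'll zoom in for exact edges.

```bash
python3 - <<'E'
import cv2
im=cv2.imread('pics/w1raw.png')[85:245,280:365]
a=cv2.resize(im,None,fx=3.7,fy=3.7,interpolation=cv2.INTER_CUBIC)
a=cv2.convertScaleAbs(a,alpha=1.5,beta=25)
b=cv2.resize(im[30:90,20:70],None,fx=9,fy=9,interpolation=cv2.INTER_CUBIC)[:592]
import numpy as np
o=np.zeros((600,800,3),np.uint8);o[:592,:314]=a[:592];o[:540,340:790]=b
cv2.imwrite('pics/z2.png',o)
E
```

```text
(no output)
```

View pics/z2.png

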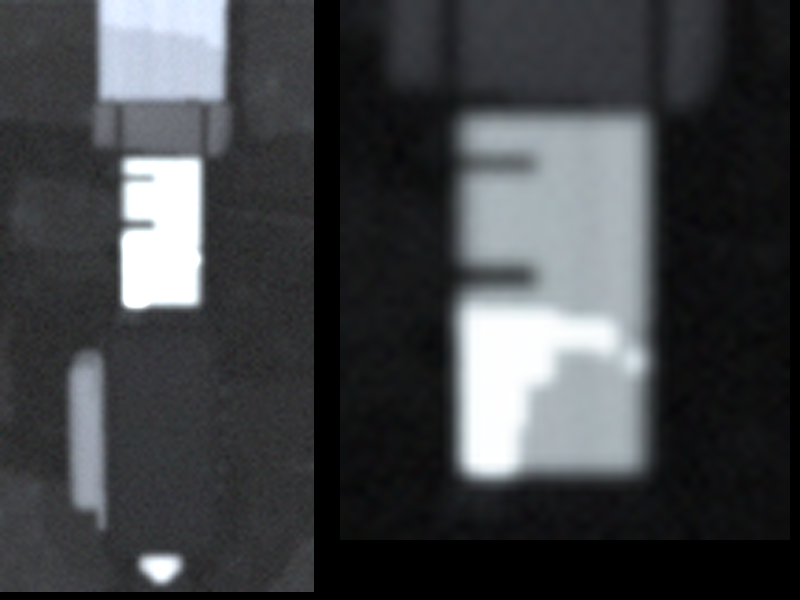

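```bash
python3 - <<'E'
from h import *
s=state()
v=np.array([np.cos(1.682),np.sin(1.682)])
C=cam('wrist',s)[3];print('cam',C)
f=lambda x,y:(280+x/3.7,85+y/3.7); g=lambda x,y:(300+(x-340)/9,115+y/9)
def rep(n,px,z):
    P=onplane('wrist',[px],z,s)[0][:2]-s['eef_pos'][:2];print(n,'x %.1f y %.1f'%(P@v,P@[v[1],-v[0]]))
rep('mouth z158.5',g(553,108),158.5);rep('mouth z165',g(553,108),165)
rep('sleeve L',f(100,90),163);rep('sleeve R',f(227,90),163)
rep('sleeve farL',(307,20),163);rep('sleeve farR',(342,20),163)
rep('l1',g(500,162),158.5);rep('l0',g(500,275),158.5);rep('end',g(553,472),158.5)
rep('tubeL',g(457,300),158.5);rep('tubeR',g(650,300),158.5)
rep('buttontop',f(75,352),160);rep('buttonbot',f(80,510),160);rep('knob',f(160,560),155)
E
```

```text
cam [577.63011328  78.23083876 391.78736279]
mouth z158.5 x 69.7 y 2.8
mouth z165 x 69.9 y 2.7
sleeve L x 83.4 y -10.3
sleeve R x 83.4 y 16.5
sleeve farL x 146.3 y -9.6
sleeve farR x 146.4 y 15.9
l1 x 65.0 y -2.0
l0 x 54.9 y -2.0
end x 36.7 y 2.9
tubeL x 52.6 y -5.9
tubeR x 52.6 y 11.7
buttontop x 26.1 y -16.8
buttonbot x -12.3 y -16.4
knob x -27.4 y 2.7
```

The scale lines at 10 and 0 sit 4.8 and 14.9 mm out from the mouth, so the reading is about 15 mm, the 16 mm notch less its play. In tool axes the grip middle is at about x +4.5 and the arm's axis at y +2.9. I'll aim the pinch centre at y +2.2 and descend.

```bash
python3 -m jog '[0.0045,0.0022,0.02,0,0,0,0.06,0.0045,0.0022,0.04,0,0,0,0.06,0.0045,0.0022,0.06,0,0,0,0.055,0.0045,0.0022,0.075,0,0,0,0.055,0.0045,0.0022,0.085,0,0,0,0.055,0.0045,0.0022,0.094,0,0,0,0.05,0.0045,0.0022,0.094,0,0,0,0.046,0.0045,0.0022,0.094,0,0,0,0.044,0.0045,0.0022,0.094,0,0,0,0.042,0.0045,0.0022,0.094,0,0,0,0.042]'; python3 - <<'E'
from h import *
s=state();print(s['eef_pos'],s['orientation'],s['ft_force'])
im=optics.grab_frame('wrist');cv2.imwrite('pics/w2raw.png',im[:,:,::-1])
a=cv2.resize(im[0:300,200:440,::-1],None,fx=2,fy=2,interpolation=cv2.INTER_CUBIC)
cv2.imwrite('pics/w2.png',cv2.convertScaleAbs(a,alpha=1.3,beta=15))
E
```

```text
time_s: 2.73
eef_pos: [587.6, 7.6, 131.7]
orientation: [-3.141, 0.0, 1.683]
ft_force: [-7.1, -1.8, 0.7]
opening: 42.2
grasp_force: 3.4
[587.59490824   7.62151506 131.73428241] [-3.14091535e+00  2.41530616e-04  1.68279672e+00] [-7.08570097 -1.78935413  0.68888478]
```

View pics/w2.png

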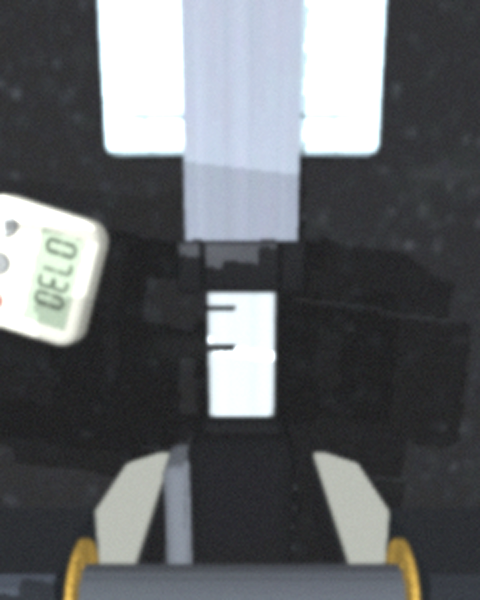

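The left pad already touches the button (7 N at 42 mm opening). The tube at column 241 is centred between the pads, so the arm's axis is at tool y≈0. I'll shift about −0.8 mm in y and close gently in steps.

```bash
python3 -m jog '[0,-0.0008,0,0,0,0,0.042,0,-0.0008,0,0,0,0,0.040,0,-0.0008,0,0,0,0,0.038,0,-0.0008,0,0,0,0,0.036,0,-0.0008,0,0,0,0,0.036]'; python3 - <<'E'
from h import *
s=state();v=np.array([np.cos(s['orientation'][2]),np.sin(s['orientation'][2])])
print(s['ft_force'])
for n,r in(('mouth',145.5),('l10',154),('l0',173.5),('end',208)):
    P=onplane('wrist',[(318,r)],158.5,s)[0][:2]-s['eef_pos'][:2];print(n,P@v)
E
```

```text
time_s: 3.2
eef_pos: [586.7, 7.5, 131.7]
orientation: [-3.141, 0.0, 1.683]
ft_force: [-6.1, -0.6, 3.9]
opening: 36.5
grasp_force: 3.0
[-6.06044281 -0.64881188  3.88284232]
mouth 63.66723555062734
l10 59.485839366770044
l0 49.64589478510505
end 31.31080001809246
```

```bash
python3 -m jog '[0,0,0,0,0,0,0.034,0,0,0,0,0,0,0.033,0,0,0,0,0,0,0.032,0,0,0,0,0,0,0.032,0,0,0,0,0,0,0.032]'; python3 -m jog '[0,0,0,0,0,0,0.031,0,0,0,0,0,0,0.031,0,0,0,0,0,0,0.031]'
```

```text
time_s: 3.62
eef_pos: [586.8, 7.7, 131.7]
orientation: [-3.141, -0.0, 1.683]
ft_force: [-7.1, -0.1, 2.5]
opening: 32.3
grasp_force: 3.5
time_s: 3.87
eef_pos: [586.8, 7.8, 131.7]
orientation: [-3.141, -0.0, 1.683]
ft_force: [-6.9, 0.3, 3.2]
opening: 30.9
grasp_force: 3.6
```

```bash
python3 -m jog '[0,0,0,0,0,0,0.030,0,0,0,0,0,0,0.030,0,0,0,0,0,0,0.030]'; python3 -m jog '[0,0,0,0,0,0,0.0293,0,0,0,0,0,0,0.0293,0,0,0,0,0,0,0.0293]'
```

```text
time_s: 4.12
eef_pos: [586.8, 7.7, 131.7]
orientation: [-3.141, -0.0, 1.683]
ft_force: [-7.0, -0.3, 2.6]
opening: 30.5
grasp_force: 3.7
time_s: 4.37
eef_pos: [586.8, 7.8, 131.8]
orientation: [-3.141, -0.0, 1.683]
ft_force: [-7.5, -0.6, 1.8]
opening: 29.4
grasp_force: 3.7
```

```bash
python3 -m jog '[0,0,0,0,0,0,0.0285,0,0,0,0,0,0,0.0285,0,0,0,0,0,0,0.0285]'; python3 -m jog '[0,0,0,0,0,0,0.028,0,0,0,0,0,0,0.028,0,0,0,0,0,0,0.028]'
```

```text
time_s: 4.62
eef_pos: [586.9, 7.8, 131.7]
orientation: [-3.141, -0.0, 1.683]
ft_force: [-6.2, -0.0, 2.5]
opening: 29.0
grasp_force: 11.8
time_s: 4.87
eef_pos: [587.0, 7.8, 131.7]
orientation: [3.142, 0.0, 1.683]
ft_force: [-5.1, 0.1, 2.4]
opening: 28.8
grasp_force: 18.5
```

```bash
python3 -m jog '[-0.002,-0.0003,0,0,0,0,0.0281,-0.005,-0.0003,0,0,0,0,0.0281,-0.009,-0.0003,0,0,0,0,0.0281,-0.013,-0.0003,0,0,0,0,0.0281,-0.017,-0.0003,0,0,0,0,0.0281,-0.020,-0.0003,0,0,0,0,0.0281,-0.020,-0.0003,0,0,0,0,0.0281]'; python3 - <<'E'
from h import *
s=state();print(s['eef_pos'],s['orientation'],s['ft_force'])
im=optics.grab_frame('wrist');cv2.imwrite('pics/w3raw.png',im[:,:,::-1])
a=cv2.resize(im[0:300,200:440,::-1],None,fx=2,fy=2,interpolation=cv2.INTER_CUBIC)
cv2.imwrite('pics/w3.png',cv2.convertScaleAbs(a,alpha=1.0,beta=0))
E
```

```text
time_s: 5.45
eef_pos: [589.3, -12.7, 131.7]
orientation: [3.141, 0.0, 1.683]
ft_force: [-3.9, 1.2, 5.4]
opening: 29.1
grasp_force: 17.7
[589.31423044 -12.70141116 131.70598916] [3.14077573e+00 3.03492898e-04 1.68260798e+00] [-3.93358278  1.15402872  5.42705303]
```

View pics/w3.png

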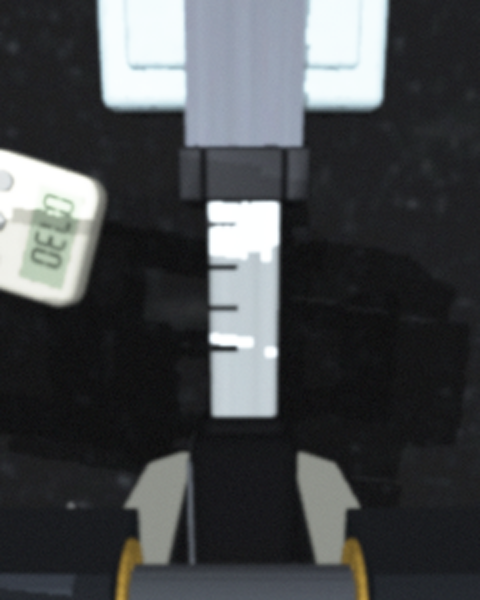

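The grip holds and the arm is sliding: the 0 line is still at row 348 of the crop, the mouth is now at row 200, and the 30 line is at row 224. I'll take a sub-pixel reading.

```bash
python3 - <<'E'
from h import *
s=state();v=np.array([np.cos(s['orientation'][2]),np.sin(s['orientation'][2])])
im=cv2.cvtColor(cv2.imread('pics/w3raw.png'),cv2.COLOR_BGR2GRAY).astype(float)
a=im[90:215,308:315].mean(1);b=im[90:215,321:335].mean(1)
print(np.round(a).astype(int)[:95]);print(np.round(b[:16]))
X=lambda r:(onplane('wrist',[(312,r)],158.5,s)[0][:2]-s['eef_pos'][:2])@v
for r in(99,100,101,112,133.5,154,174):print(r,X(r))
E
```

```text
[ 73  73  72  72  72  73  72  70  62  62 125 219 252 255 255 255 255 255
 255 255 248 203 189 243 254 255 255 255 255 255 255 255 255 255 255 255
 255 250 231 211 201 181 127  74 106 168 196 203 203 204 204 203 203 203
 203 204 204 204 204 203 202 191 155  98  89 145 186 201 204 204 204 205
 205 204 204 205 218 244 254 255 255 250 202  91  52 110 174 199 205 204
 204 205 204 204 204]
[ 68.  69.  69.  69.  69.  69.  69.  66.  60.  66. 144. 232. 252. 255.
 255. 255.]
99 85.50438790089729
100 85.05188283757339
101 84.59867381475485
112 79.56601479758694
133.5 69.46607199570538
154 59.48521057239601
174 49.38670158727905
```

```bash
python3 -m jog '[-0.004,0,0,0,0,0,0.0281,-0.010,0,0,0,0,0,0.0281,-0.016,0,0,0,0,0,0.0281,-0.022,0,0,0,0,0,0.0281,-0.028,0,0,0,0,0,0.0281,-0.032,0,0,0,0,0,0.0281,-0.032,0,0,0,0,0,0.0281]'; python3 -m jog '[-0.004,0,0,0,0,0,0.0281,-0.010,0,0,0,0,0,0.0281,-0.016,0,0,0,0,0,0.0281,-0.022,0,0,0,0,0,0.0281,-0.028,0,0,0,0,0,0.0281,-0.031,0,0,0,0,0,0.0281,-0.032,0,0,0,0,0,0.0281,-0.032,0,0,0,0,0,0.0281]'; python3 - <<'E'
from h import *
s=state();v=np.array([np.cos(s['orientation'][2]),np.sin(s['orientation'][2])])
d=(s['eef_pos'][:2]-[589.314,-12.701]);print(s['eef_pos'],s['orientation'],s['ft_force'],'moved',-d@v,'lat',d@[v[1],-v[0]])
im=optics.grab_frame('wrist');cv2.imwrite('pics/w4raw.png',im[:,:,::-1])
t=optics.grab_frame('top');cv2.imwrite('pics/t4.png',t[:,:,::-1])
g=cv2.cvtColor(im,cv2.COLOR_RGB2GRAY).astype(float)
print(np.round(g[0:215,308:315].mean(1)).astype(int))
a=cv2.resize(im[0:290,200:440,::-1],None,fx=2,fy=2,interpolation=cv2.INTER_CUBIC)
b=cv2.resize(t[155:235,290:420,::-1],None,fx=2.4,fy=2.4,interpolation=cv2.INTER_CUBIC)
o=np.zeros((600,800,3),np.uint8);o[:580,:480]=a;o[:192,485:797]=b
cv2.imwrite('pics/z4.png',o)
E
```

```text
time_s: 6.08
eef_pos: [592.9, -44.7, 131.7]
orientation: [3.141, 0.0, 1.682]
ft_force: [-3.4, 1.0, 6.4]
opening: 28.5
grasp_force: 17.6
time_s: 6.75
eef_pos: [596.5, -76.1, 131.7]
orientation: [3.141, 0.0, 1.683]
ft_force: [-2.4, 0.8, 6.2]
opening: 29.1
grasp_force: 17.6
[596.45351646 -76.09696113 131.7342512 ] [3.14069211e+00 3.24673331e-04 1.68250581e+00] [-2.36439954  0.79448202  6.20572594] moved 63.796706892137244 lat 0.027805566715274566
[255 255 255 255 255 255 255 255 255 255 255 255 255 255 255 254 252 213
 112 123 217 251 254 255 255 255 255 255 255 255 255 255 255 255 255 255
 255 255 255 255 254 241 164 113 203 251 254 255 255 255 255 255 255 255
 255 255 255 255 255 255 255 255 255 254 240 167  91  84 170 241 253 254
 255 255 255 255 255 255 255 254 253 253 253 253 252 252 251 243 208 135
 139 219 248 252 253 253 253 253 253 253 253 253 253 253 253 253 253 253
 252 249 229 163 113 134 162 170 172 173 172 173 172 172 172 172 172 172
 172 173 173 173 169 152 106  69  99 145 167 172 172 173 173 173 173 172
 173 172 173 173 172 172 172 162 130  81  72 120 165 215 246 252 253 253
 253 253 253 251 244 233 229 229 225 208 150  73  59 123 188 212 217 217
 215 211 207 206 206 206 206 206 202 190 177 174 174 174 174 173 173 173
 173 173 173 173 173 173 173 173 170 148  93  39  18  19  19  21  21]
```

View pics/z4.png

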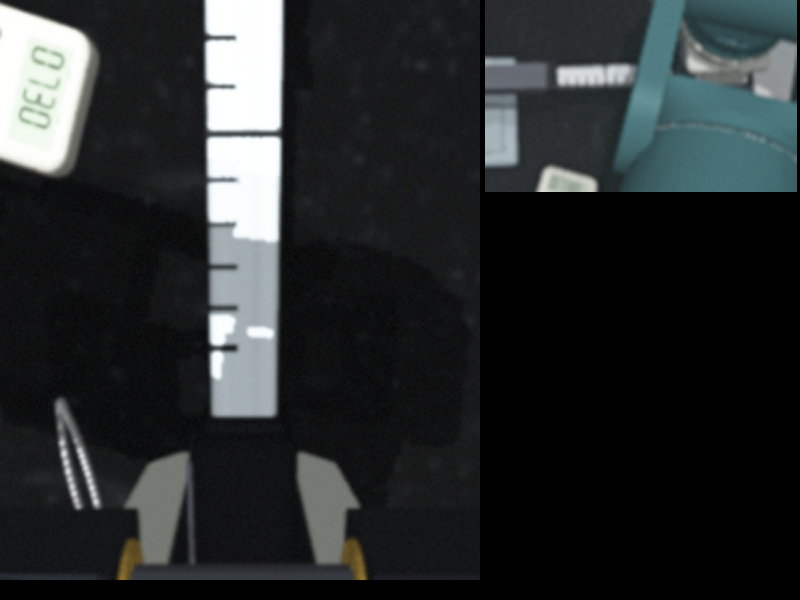

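There has been no slip: the 0 line is still at row 174 of the raw image, and the 50 line is at row 66.5. The reading is 35.35 + 63.8 ≈ 99.15 mm, so I'll add about 0.85 mm and check.

```bash
python3 -m jog '[-0.0005,0,0,0,0,0,0.0281,-0.0009,0,0,0,0,0,0.0281,-0.0009,0,0,0,0,0,0.0281,-0.0009,0,0,0,0,0,0.0281,-0.0009,0,0,0,0,0,0.0281,-0.0009,0,0,0,0,0,0.0281]'; python3 - <<'E'
from h import *
s=state();v=np.array([np.cos(s['orientation'][2]),np.sin(s['orientation'][2])])
d=(s['eef_pos'][:2]-[589.314,-12.701]);print(s['ft_force'],'reading',35.35-d@v)
im=optics.grab_frame('wrist');sd=optics.grab_frame('side')
g=cv2.cvtColor(im,cv2.COLOR_RGB2GRAY).astype(float);print(np.round(g[60:72,308:315].mean(1)),np.round(g[170:178,308:315].mean(1)))
t=optics.grab_frame('top')
m=proj('top',[[578.3,71.2,158.5]])[0];n=proj('side',[[578.3,71.2,158.5]])[0];print(m,n)
c=lambda I,p,f:cv2.resize(I[max(0,int(p[1])-25):int(p[1])+35,int(p[0])-40:int(p[0])+40,::-1],None,fx=f,fy=f,interpolation=cv2.INTER_CUBIC)
o=np.zeros((600,800,3),np.uint8);A=c(t,m,5);B=c(sd,n,5);o[:A.shape[0],:400]=A;o[:B.shape[0],400:800]=B
o[300:550,:400]=cv2.resize(sd[:,:,::-1],(400,250));cv2.imwrite('pics/z5.png',o)
E
```

```text
time_s: 7.35
eef_pos: [596.5, -76.6, 131.7]
orientation: [3.141, 0.0, 1.683]
ft_force: [-3.1, 3.5, 6.0]
opening: 28.8
grasp_force: 17.4
[-3.10118046  3.54739238  6.01190556] reading 99.64725933459951
[255. 255. 254. 252. 234. 159.  89.  88. 181. 247. 254. 255.] [230. 209. 150.  72.  61. 133. 196. 214.]
[319.70231532 187.03517834] [341.57034333 178.45826582]
```

View pics/z5.png

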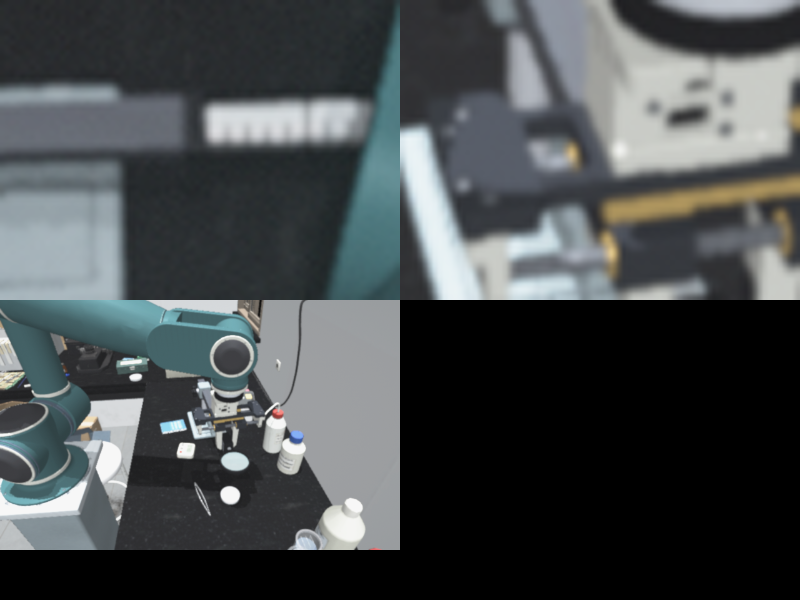

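The top crop shows the mouth edge at about x=205, the 50 line at about 309 and the ticks between them. I'll check the reading sub-pixel from this view too, and the side view shows the other things undisturbed.

```bash
python3 - <<'E'
from h import *
t=np.mean([cv2.cvtColor(optics.grab_frame('top'),cv2.COLOR_RGB2GRAY).astype(float) for _ in range(6)],0)
for r in range(182,193):print(r,np.round(t[r,314:352]).astype(int))
s=state();v=np.array([np.cos(s['orientation'][2]),np.sin(s['orientation'][2])])
print(s['eef_pos'],s['ft_force'],s['grasp_force'],35.35-(s['eef_pos'][:2]-[589.314,-12.701])@v)
m=np.array([578.3,71.2])
print([np.round(proj('top',[[*(m-k*v+y*np.array([v[1],-v[0]])),158.5]])[0],2) for y in(-6,6) for k in(0,10,50)])
E
```

```text
182 [ 99  85  66  55  52  56  75  98 104 105 104 107 110 112 112 114 117 120
 122 122 128 138 140 142 141 130 116 136 155 163 160 157 158 159 159 148
 119  98]
183 [104  88  68  56  55  78 126 164 173 174 172 174 175 176 177 176 178 180
 180 180 184 189 191 191 190 177 159 182 199 202 197 193 194 195 195 184
 152 128]
184 [103  88  67  55  59  96 160 201 211 210 210 210 210 210 210 210 210 211
 211 210 212 213 213 213 212 198 178 200 214 212 204 200 202 201 200 189
 158 133]
185 [102  86  66  55  58  96 167 210 220 218 217 217 218 217 216 217 218 218
 216 217 218 216 215 217 217 202 182 204 216 208 198 198 201 199 191 176
 150 130]
186 [102  87  67  55  56  89 162 209 219 216 211 215 217 213 208 214 218 214
 211 215 217 212 206 213 217 202 182 204 214 202 187 195 202 196 176 154
 138 125]
187 [102  86  67  56  55  84 160 210 220 212 202 212 217 208 195 209 217 210
 201 211 217 206 193 208 216 202 181 203 212 196 178 192 202 195 168 141
 132 122]
188 [102  87  67  56  54  81 156 207 217 206 192 206 215 202 185 203 214 202
 189 204 214 201 184 200 207 192 171 191 201 184 166 179 190 181 155 131
 123 113]
189 [102  86  67  57  54  74 138 187 198 186 171 187 196 184 166 185 195 181
 166 184 194 181 165 177 179 161 141 158 167 152 137 146 152 143 120 108
 105  95]
190 [ 98  84  68  61  59  65 100 138 147 135 123 137 145 135 122 136 144 132
 121 135 143 133 120 128 126 110  94 109 115 106  96 102 102  93  80  79
  80  76]
191 [84 74 62 57 57 58 67 81 86 81 76 81 84 79 73 78 80 76 73 78 80 76 72 75
 72 63 56 63 67 65 61 62 60 55 50 53 54 62]
192 [64 57 49 45 46 47 48 52 54 53 52 53 53 52 48 48 49 48 48 47 48 49 49 48
 46 44 42 42 42 44 43 42 41 39 38 38 42 65]
[596.4836755  -76.58381282 131.70328003] [-3.74005193  3.07614851  6.01184773] 17.360687255859375 99.63388191566384
[array([319.77, 189.37]), array([323.81, 189.26]), array([339.99, 188.81]), array([319.64, 184.71]), array([323.67, 184.59]), array([339.8 , 184.14])]
```

```bash
python3 - <<'E'
import cv2,numpy as np
for n in('top0','t4'):
    t=cv2.imread(f'pics/{n}.png',0).astype(float)
    for r in(184,185,187,188):print(n,r,t[r,314:342].astype(int))
E
```

```text
top0 184 [101  87  64  53  56  93 160 202 211 211 210 210 210 211 211 211 212 212
 204 168 102  49  43  53  54  54  53  54]
top0 185 [102  84  65  53  54  94 164 209 218 219 218 217 216 218 218 218 218 219
 212 182 117  52  44  57  56  56  56  55]
top0 187 [101  84  66  55  52  83 155 196 201 212 218 207 192 207 218 219 218 219
 212 185 122  53  45  56  58  59  58  59]
top0 188 [100  85  64  54  53  81 150 189 190 206 215 201 181 201 216 216 215 215
 210 182 117  51  44  55  56  57  56  55]
t4 184 [103  87  67  55  57  95 159 202 211 211 209 209 210 210 209 209 209 210
 210 210 211 212 213 212 204 180 174 202]
t4 185 [102  86  66  56  57  96 166 209 219 217 217 217 217 216 216 217 217 216
 215 216 217 215 214 216 211 188 180 206]
t4 187 [101  87  66  58  54  85 158 208 214 205 206 215 218 209 199 210 217 208
 196 209 217 207 194 208 214 200 183 204]
t4 188 [102  85  67  58  53  82 155 205 212 199 196 209 215 203 188 205 214 201
 185 204 213 201 184 200 207 191 172 191]
```

The mouth edge stays at 319.6 in every top frame, so the 100 line has not come out yet, which agrees with the wrist reading of 99.6. I'll nudge it another 0.4 mm or so and watch for the line.

```bash
cat > m.py <<'E'
from h import *
t=np.mean([cv2.cvtColor(optics.grab_frame('top'),cv2.COLOR_RGB2GRAY).astype(float) for _ in range(4)],0)
for r in range(183,189):print(r,np.round(t[r,316:327]).astype(int))
s=state();v=np.array([np.cos(s['orientation'][2]),np.sin(s['orientation'][2])])
print(s['ft_force'],s['grasp_force'],s['opening'],35.35-(s['eef_pos'][:2]-[589.314,-12.701])@v)
E
python3 -m jog '[-0.0005,0,0,0,0,0,0.0281,-0.0005,0,0,0,0,0,0.0281,-0.0005,0,0,0,0,0,0.0281,-0.0005,0,0,0,0,0,0.0281,-0.0005,0,0,0,0,0,0.0281]'; python3 m.py
```

```text
time_s: 8.22
eef_pos: [596.5, -77.1, 131.7]
orientation: [3.141, 0.0, 1.683]
ft_force: [-3.9, 3.8, 5.5]
opening: 28.9
grasp_force: 17.3
183 [ 68  56  53  66 117 161 174 174 173 174 175]
184 [ 66  55  54  80 149 200 211 211 210 210 210]
185 [ 66  56  54  84 158 209 220 218 217 217 218]
186 [ 66  56  54  84 159 208 219 215 211 215 217]
187 [ 66  56  54  83 159 210 220 211 201 212 218]
188 [ 66  57  54  80 154 206 217 205 191 206 216]
[-4.36091243  3.84001498  7.04643625] 17.340469658374786 28.675722175563 100.0879672795675
```

```bash
python3 -c "
from rig import job;print(job.finish_job())"
```

```text
the job is handed in; nothing more can be done
None
```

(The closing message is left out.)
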